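Lay the cross-bars into a tapered frame for tacking

ROBOT

A 6-joint arm with a two-finger parallel gripper is mounted at the origin on the work surface; the furniture and walls round the work are solid. World frame = base frame: x ahead of the robot, y to its left, z up, the work surface at z = 0. Lengths are in m, angles in degrees, forces in N, time in s.
With the tool pointing down it reaches from about 0.35 to 0.875 m from the base axis. Payload 4.2 kg.
Tool frame: the origin (TCP) lies midway between the tips of the shut fingers; the grasp point (between the pads) lies 19 mm behind it; z points along the fingers, y is the line along which they close (so a half turn about z gives the same grasp; the last joint's range is limited). The gripper opens to 87 mm and grips with 3 to 60 N. Pads are 19 mm wide; open, the fingers measure 117 mm over their backs; the gripper's body (75 mm by 190 mm) begins 51 mm behind the grasp point.
Start: joints at [-60.756, 22.042, 0.453, 0, -68.411, -14.817], TCP at [0.156, -0.605, 0.223] pointing down, gripper open.
Joint ranges: [-179.83, 179.83], [-69.29, 118.12], [-61.27, 80.66], [-181.25, 117.63], [-171.15, -9.14], [-177.46, 177.46]. Speed limits (degrees/s): [159.86, 159.86, 180, 180, 180, 180].

INTERFACE

Orientations are given as [roll, pitch, yaw] about the fixed x, y, z axes, in that order (R = Rz(yaw) Ry(pitch) Rx(roll)).
In Python, from workcell import env gives the robot as it stands. The module is installed in compiled form; this text tells all that it offers. Calls block until the motion is done:
- env.goto(position, orientation): joint-space move of the TCP to a pose.
- env.move_straight(position, rotation=None, rate=0.15, force_limit=None): straight line of the TCP; rotation=None keeps the orientation; rate is the mean speed in m/s. With force_limit (N) it stops when the force on the tool has changed by that much, and returns True; else False.
- env.set_joints(angles): joint-space move.
- env.gripper_to(opening, grasp_force=None): opening from 0.0 (shut) to 1.0 (fully open); grasp_force is the grip in N (None keeps the last); returns when the fingers have stopped.
- env.dwell(seconds).
- env.inverse_kinematics(position, orientation): joint angles nearest the present ones, or None.
- env.read_state(): the state.
- env.grab_frame(name): name is "scene" or "side" or "wrist"; returns a dict with "image" (420x560x3 uint8, blue, green, red), "fx", "fy", "cx", "cy" (pixels), "D" ([k1, k2, p1, p2, k3] as OpenCV has them; the pictures are not rectified), "position" and "orientation" of the camera in the world. Camera axes: x right, y up, looking along -z (the intrinsics and any distortion apply to the point x, -y, -z); pixel columns grow to the right and rows downward; lengths in m; the calibration is good to about 2 mm. A picture is of the moment at which its call begins. There is no depth.
A pose or a line that the arm cannot do raises env.Unreachable and nothing moves.
- env.close_job(): hands the job in; it is judged then, once.
Trained networks look in a picture, given as the dict that the camera call returned (one of the last four; its "shot" number tells which), for a name from the list of things; names that differ only in an ending like _2 or _b are one class to them, and where a whole thing is asked for, a point or a joint stands for the part that bears it (a point fixed in the world has none). Each returns a list of dicts, best first, with "score" (0 to 1); they miss things now and then, are a little off and sometimes report something else, mostly with a low value. They report only what shows in the picture. A call takes as long as a camera call.
- env.search_frame(picture, thing): "xyz" ([x, y, z] in m, in world coordinates, good to about 4 mm: the middle of the surface that is visible of it).
- env.trace(picture, thing): "mask" (420x560 bool, what is visible of it).
The state is a dict: "clock": time; "joint_positions": joint angles; "qvel": joint speeds; "joint_torque": joint torques, N m; "position": TCP position; "tool_rot": TCP orientation; "force": force on the tool from outside, world axes, zero at the start; "wrist_torque": the same for the moment, N m; "opening": opening from 0.0 (shut) to 1.0 (fully open); "finger_force": force on a finger pad.
Only numpy, scipy, OpenCV 4.12 (cv2) and the standard library are available. Lean on these libraries where they do the work, as an engineer would, in place of code of your own. Each camera call takes 0.05 s, during which the arm holds its last target. There are 200 camera calls.

TASK

Dry-fit the four loose square-tube cross-bars into the tapered frame on the fixture table, ready for tack welding: one bar on each chalk line, in order of length, from the shortest at the narrow end to the longest at the wide end. Each bar must lie flat and fully down between the stalks of the two T-iron legs, its ends resting on their feet, about midway between the legs and square across the frame along its line. Let go of them all.

Things in the scene. Friction and masses are not known exactly. Their poses are not given: they have to be found in the camera images.
- bar_80: the shortest of four loose cross-bars: bare bright steel square tube, 20 x 20 mm in section, 80 mm long, open ends, lying on the steel table. Origin at the bar's centre (10 mm above what it lies on); x along its length, z up; ends and sides are all alike. 0.06 to 0.22 kg.
- bar_100: the second shortest of four loose cross-bars: bare bright steel square tube, 20 x 20 mm in section, 100 mm long, open ends, lying on the steel table. Origin at the bar's centre (10 mm above what it lies on); x along its length, z up; ends and sides are all alike. 0.06 to 0.22 kg.
- bar_120: the second longest of four loose cross-bars: bare bright steel square tube, 20 x 20 mm in section, 120 mm long, open ends, lying on the steel table. Origin at the bar's centre (10 mm above what it lies on); x along its length, z up; ends and sides are all alike. 0.06 to 0.22 kg.
- bar_140: the longest of four loose cross-bars: bare bright steel square tube, 20 x 20 mm in section, 140 mm long, open ends, lying on the steel table. Origin at the bar's centre (10 mm above what it lies on); x along its length, z up; ends and sides are all alike. 0.06 to 0.22 kg.
- leg_a: T-iron leg of the frame, 234 mm, fixed on the steel fixture table (top at z = 0.105). Foot 56 x 5 mm; upright stalk 5 mm thick, top 26 mm above the table. Origin: underside of foot, mid length; y along it. The legs lean 0.171 rad each to the centre line. With leg_a on the +x side of the lines (line frame) the narrow end is at line_4, on the -x side at line_1; this changes between starts.
- leg_b: the other T-iron leg of the tapered frame, same size and axes as leg_a, always across the table from it. The clear width between the two stalks, measured at the four lines, is 98, 118, 138 and 158 mm from the narrow end to the wide end. Each foot reaches 25 mm inward from its stalk; its upper face is 5 mm above the table.
- line_1: white cross line 1 of four across the table, 58 mm apart in a row, numbered along their +y. 42 mm long, no height; crosses the long chalked centre line; ticks on the legs' feet continue it. Origin at its middle, midway between the legs, on the table's top (z = 0.105); x along the line. A bar lying home on the feet has its centre 15 mm above this point and about 9 mm (7 mm at its narrower edge) free at each end.
- line_2: white cross line 2 of four across the table, 58 mm apart in a row, numbered along their +y. 42 mm long, no height; crosses the long chalked centre line; ticks on the legs' feet continue it. Origin at its middle, midway between the legs, on the table's top (z = 0.105); x along the line. A bar lying home on the feet has its centre 15 mm above this point and about 9 mm (7 mm at its narrower edge) free at each end.
- line_3: white cross line 3 of four across the table, 58 mm apart in a row, numbered along their +y. 42 mm long, no height; crosses the long chalked centre line; ticks on the legs' feet continue it. Origin at its middle, midway between the legs, on the table's top (z = 0.105); x along the line. A bar lying home on the feet has its centre 15 mm above this point and about 9 mm (7 mm at its narrower edge) free at each end.
- line_4: white cross line 4 of four across the table, 58 mm apart in a row, numbered along their +y. 42 mm long, no height; crosses the long chalked centre line; ticks on the legs' feet continue it. Origin at its middle, midway between the legs, on the table's top (z = 0.105); x along the line. A bar lying home on the feet has its centre 15 mm above this point and about 9 mm (7 mm at its narrower edge) free at each end.

How it is judged:
By the outcome, as a careful person would: the job done as asked, in the order asked, and still so for the second after the job is handed in, with the robot touching nothing.
It also fails if it takes over 96 s, if anything falls off the work surface, if the arm or the gripper's body presses on something with over 40 N, if the wrist force passes 120 N, or if a joint passes its speed limit or range.

## Working session

There is one attempt and no reset: what is moved stays moved. The work goes in short steps, each a Python script; the robot and the scene stay as the last script left them, time stands still between calls to the robot, and variables do not carry over. Pictures are saved under pics/ and viewed, at most 14 in all, crops included, and the job is handed in when it is done.

```bash
mkdir -p pics; python3 - <<'E'
from workcell import env
import cv2,numpy as np
for n in ["scene","side","wrist"]:
    p=env.grab_frame(n); cv2.imwrite(f"pics/{n}0.png",p["image"])
    print(n,p["fx"],p["cx"],p["D"],np.round(p["position"],3),np.round(p["orientation"],2))
    if n=="wrist": continue
    for t in ["bar_80","bar_100","bar_120","bar_140","leg_a","line_1"]:
        print(t,[(np.round(d["xyz"],3).tolist(),round(d["score"],2)) for d in env.search_frame(p,t)])
print(env.read_state())
E
python3 -c "
import cv2,numpy as np
a=cv2.imread('pics/scene0.png');b=cv2.imread('pics/side0.png');cv2.imwrite('pics/s0.png',cv2.resize(a,(784,588)));cv2.imwrite('pics/d0.png',cv2.resize(b,(784,588)))"
```

```text
scene 515.7165462021233 274.9920724006305 [-0.07021844  0.          0.          0.          0.        ] [-0.65   0.53   1.071] [  53.84   -0.2  -115.46]
bar_80 [([0.358, 0.337, 0.125], 0.89), ([0.409, 0.228, 0.127], 0.7), ([0.565, -0.245, 0.126], 0.43)]
bar_100 [([0.358, 0.337, 0.125], 0.89), ([0.409, 0.228, 0.127], 0.7), ([0.565, -0.245, 0.126], 0.43)]
bar_120 [([0.358, 0.337, 0.125], 0.89), ([0.409, 0.228, 0.127], 0.7), ([0.565, -0.245, 0.126], 0.43)]
bar_140 [([0.358, 0.337, 0.125], 0.89), ([0.409, 0.228, 0.127], 0.7), ([0.565, -0.245, 0.126], 0.43)]
leg_a [([0.509, -0.008, 0.11], 0.93), ([0.372, -0.015, 0.11], 0.9)]
line_1 [([0.508, -0.005, 0.113], 0.71)]
side 514.8068023942238 281.79830040836055 [-0.10758146  0.          0.          0.          0.        ] [ 0.517 -1.042  0.674] [62.1  1.   3.7]
bar_80 [([0.533, -0.262, 0.124], 0.96), ([0.365, 0.331, 0.119], 0.92), ([0.417, 0.217, 0.118], 0.87), ([0.579, -0.366, 0.126], 0.59)]
bar_100 [([0.533, -0.262, 0.124], 0.96), ([0.365, 0.331, 0.119], 0.92), ([0.417, 0.217, 0.118], 0.87), ([0.579, -0.366, 0.126], 0.59)]
bar_120 [([0.533, -
[... 483 characters left out ...]
0441e+02]
{'clock': 0.75, 'joint_positions': array([-6.07555207e+01,  2.20395028e+01,  4.51677605e-01,  9.66064028e-04,
       -6.84109576e+01, -1.48144325e+01]), 'qvel': array([-0.02617208,  0.03130556,  0.0329035 ,  0.0299835 , -0.00234855,
       -0.00437315]), 'joint_torque': array([-4.79865921e-04, -3.90371025e+01,  1.87598991e+01,  4.22359943e+00,
        1.57628936e-02, -1.87125647e-05]), 'position': array([ 0.15573589, -0.6052581 ,  0.22256904]), 'tool_rot': array([-1.79998594e+02, -5.57228422e-04, -1.65569598e+02]), 'force': array([ 0.2351262 , -0.14175621,  0.90796241]), 'wrist_torque': array([0.01519335, 0.02730416, 0.00131857]), 'finger_force': 0.0, 'opening': 1.0001914507885101}
```

View pics/s0.png

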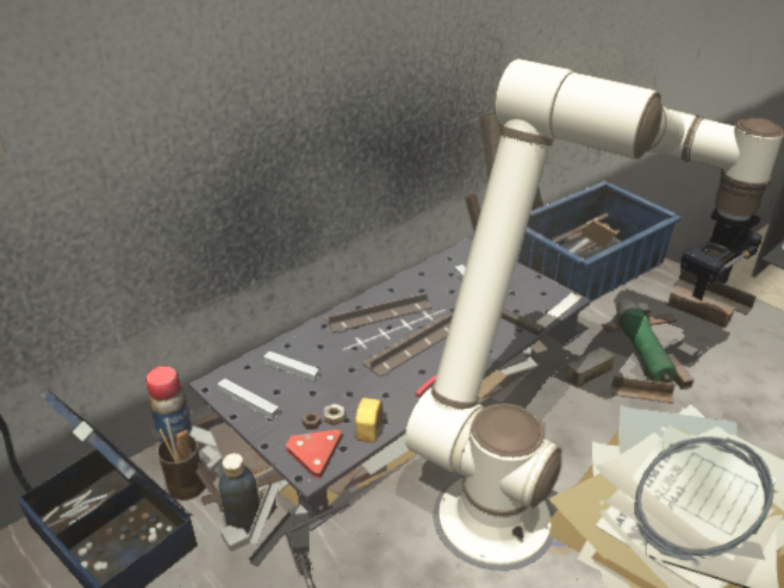

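View pics/d0.png

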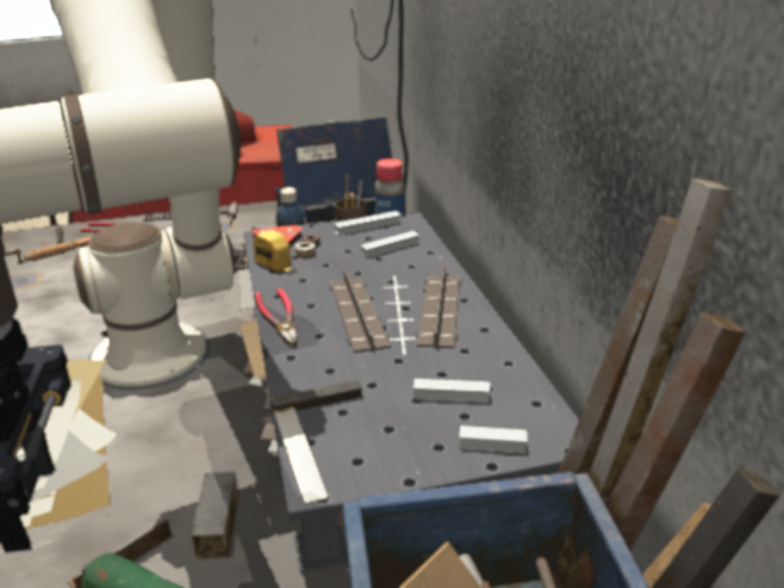

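The scene picture shows two bars near (248,397) and (291,363), with the frame at about (390,330). The side picture shows the other two bars at (452,390) and (493,439). The frame's narrow end is on the near side (-y). Next I'll take overhead wrist views and fit models to the traced masks.

```bash
cat > h.py <<'E'
from workcell import env
import cv2,numpy as np
from scipy.spatial.transform import Rotation as R
from scipy.optimize import minimize
def proj(p,P):
    Rc=R.from_euler('xyz',p["orientation"],degrees=True).as_matrix()
    c=(np.atleast_2d(P)-p["position"])@Rc; c=c*[1,-1,-1]
    K=np.array([[p["fx"],0,p["cx"]],[0,p["fy"],p["cy"]],[0,0,1.]])
    return cv2.projectPoints(c,np.zeros(3),np.zeros(3),K,np.array(p["D"],float))[0][:,0]
def box(cx,cy,yaw,L,W,z0,z1,):
    c,s=np.cos(yaw),np.sin(yaw)
    return np.array([[cx+c*a*L/2-s*b*W/2,cy+s*a*L/2+c*b*W/2,z] for a in(-1,1) for b in(-1,1) for z in(z0,z1)])
S=8
def ren(p,boxes):
    m=np.zeros((420,560),np.uint8)
    for b in boxes:
        h=cv2.convexHull(proj(p,b).astype(np.float32))
        cv2.fillConvexPoly(m,np.round(h*16).astype(np.int32),255,cv2.LINE_AA,4)
    return m/255.
def fit(views,model,x0,step):   # views: [(pic,mask)]
    ms=[cv2.GaussianBlur(m.astype(float),(0,0),1) for p,m in views]
    def cost(x): return sum(((cv2.GaussianBlur(ren(p,model(x)),(0,0),1)-m)**2).sum() for (p,_),m in zip(views,ms))/sum(m.sum() for m in ms)
    best=None
    for k in range(2):
        x0=np.array(x0,float) if best is None else best.x
        sim=np.vstack([x0]+[x0+np.eye(len(x0))[i]*step[i] for i in range(len(x0))])
        best=minimize(cost,x0,method='Nelder-Mead',options=dict(initial_simplex=sim,xatol=1e-5,fatol=1e-5))
    return best.x,best.fun
def barm(x,z=0.105): return [box(x[0],x[1],x[2],x[3],.02,z,z+.02)]
def legs(x): # frame x,y,yaw; y axis towards the wide end
    out=[];c,s=np.cos(x[2]),np.sin(x[2])
    for g in(-1,1):
        fx=g*(.064+.0025/np.cos(.171)); X=x[0]+c*fx; Y=x[1]+s*fx
        a=x[2]+np.pi/2-g*.171
        out+=[box(X,Y,a,.234,.056,.105,.110),box(X,Y,a,.234,.005,.105,.131)]
    return out
def bars(p,z=0.105,thr=.3):
    out=[]
    for d in env.trace(p,"bar_80"):
        m=d["mask"]
        if d["score"]<thr or m.sum()<150: continue
        (cu,cv),(w,h),_=cv2.minAreaRect(np.argwhere(m)[:,::-1].astype(np.float32))
        # initial guess: back-project mask ends by optimisation of a planar point
        ys,xs=np.nonzero(m); q=np.c_[xs,ys].astype(float); mu=q.mean(0)
        v=np.linalg.svd(q-mu,full_matrices=False)[2][0]; e=max(w,h)/2
        K=np.array([[p["fx"],0,p["cx"]],[0,p["fy"],p["cy"]],[0,0,1.]])
        Rc=R.from_euler('xyz',p["orientation"],degrees=True).as_matrix()
        def back(u):
            n=cv2.undistortPoints(np.array([[u]],float),K,np.array(p["D"],float))[0,0]
            r=Rc@np.array([n[0],-n[1],-1]); return p["position"]+r*(z+.015-p["position"][2])/r[2]
        a,b=back(mu-e*v),back(mu+e*v); mid=(a+b)/2
        x0=[mid[0],mid[1],np.arctan2(b[1]-a[1],b[0]-a[0]),np.hypot(*(b-a)[:2])]
        x,f=fit([(p,m)],lambda x:barm(x,z),x0,[.004,.004,.05,.008])
        out.append((x,f,d["score"],m))
    return out
E
cat > a.py <<'E'
from h import *
env.move_straight([0.156,-0.605,0.42],rate=.3)
for i,pos in enumerate([(.47,-.24,.40),(.43,.0,.40),(.40,.22,.40)]):
    env.goto(pos,[180,0,180]); env.dwell(.15)
    p=env.grab_frame("wrist"); im=p["image"].copy()
    print(i,env.read_state()["clock"],env.read_state()["joint_positions"].round(0))
    for x,f,s,m in bars(p):
        print(' bar',x[:2].round(4),np.degrees(x[2]).round(1),x[3].round(4),round(f,3),round(s,2))
        cv2.polylines(im,[cv2.convexHull(proj(p,barm(x)[0]).astype(np.float32)).astype(int)],1,(0,0,255),1)
    if i==1:
        M=np.zeros((420,560),bool)
        for d in env.trace(p,"leg_a"):
            print(' leg',d["score"],d["mask"].sum())
            if d["score"]>.5:M|=d["mask"]
        x,f=fit([(p,M)],legs,[.44,-.01,0],[.01,.01,.1]); print('frame',x,f)
        c,s=np.cos(x[2]),np.sin(x[2])
        for b in legs(x): cv2.polylines(im,[cv2.convexHull(proj(p,b).astype(np.float32)).astype(int)],1,(0,0,255),1)
        for y in(-.087,-.029,.029,.087):
            q=proj(p,[[x[0]-c*.021-s*y,x[1]-s*.021+c*y,.105],[x[0]+c*.021-s*y,x[1]+s*.021+c*y,.105]])
            cv2.line(im,tuple(q[0].astype(int).tolist()),tuple(q[1].astype(int).tolist()),(0,255,0),1)
    cv2.imwrite(f"pics/w{i}.png",im)
E
python3 a.py; python3 -c "
import cv2,numpy as np
cv2.imwrite('pics/w02.png',np.vstack([cv2.resize(cv2.imread(f'pics/w{i}.png'),(400,300)) for i in (0,2)]))
cv2.imwrite('pics/w1b.png',cv2.resize(cv2.imread('pics/w1.png'),(784,588)))"
```

```text
0 3.5167 [ -9.   8.   7.   0. -88. -81.]
 bar [ 0.5751 -0.3518] -1.4 0.0663 0.103 0.8
 bar [ 0.5314 -0.2532] -3.1 0.0956 0.035 0.78
1 4.725 [  22.   -2.   -5.    0.  -87. -112.]
 bar [0.417  0.2283] 37.0 0.1154 0.029 0.95
 bar [ 0.5054 -0.2517] -2.4 0.0437 0.147 0.81
 bar [0.3637 0.3365] 30.3 0.1405 0.004 0.76
 leg 0.92 8707
 leg 0.72 7156
frame [ 0.44724014 -0.01994264  0.12120908] 0.015023554306638383
2 5.9167 [  49.    1.   -2.    0.  -87. -139.]
 bar [0.363  0.3356] 30.4 0.1377 0.017 0.82
 bar [0.4169 0.2276] 36.7 0.1172 0.029 0.58
```

View pics/w1b.png

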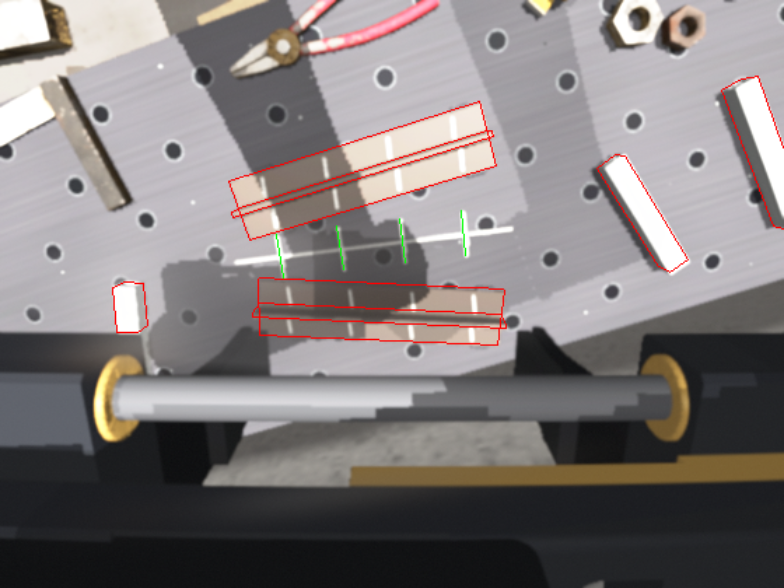

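View pics/w02.png

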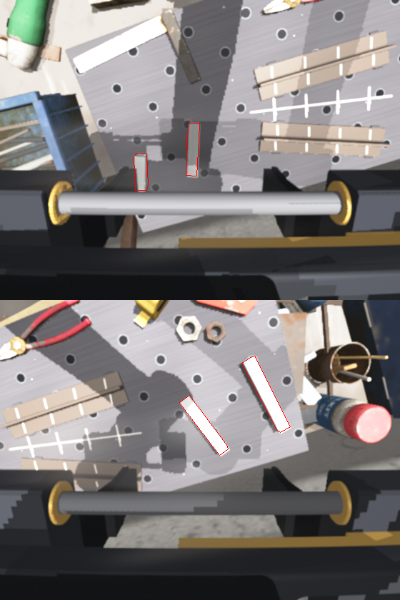

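The frame overlay matches the feet, the stalks and all four chalk lines, from (280,255) to (463,235). The 140 and 120 bars fit well at (755,150) and (645,215). The 80 and 100 bars are cut off by the gripper, so they need another view. I'll place 140 and 120 first.

```bash
cat >> h.py <<'E'
FR=(.44724,-.01994,.12121)
def target(y): return FR[0]-np.sin(FR[2])*y, FR[1]+np.cos(FR[2])*y
def tyaw(a): # tool yaw for a bar at angle a (deg): x towards the robot
    a=(a+90)%180-90; return a+180 if a<=0 else a-180
def pick_place(bx,by,bdeg,y,pl=None):
    o=[180,0,tyaw(bdeg)]; env.gripper_to(.6)
    env.goto([bx,by,.21],o); env.move_straight([bx,by,.109],rate=.12)
    env.gripper_to(0,35); s=env.read_state(); print('grip',s["opening"],s["finger_force"],s["clock"])
    env.move_straight([bx,by,.21],rate=.2)
    X,Y=target(y); o=[180,0,tyaw(np.degrees(FR[2]))]
    env.goto([X,Y,.2],o); env.move_straight([X,Y,.135],rate=.12)
    print('hit',env.move_straight([X,Y,.1143],rate=.04,force_limit=10),env.read_state()["position"].round(4))
    env.gripper_to(.42); env.dwell(.1); env.move_straight([X,Y,.21],rate=.15)
    print(env.read_state()["opening"],env.read_state()["clock"])
E
python3 - <<'E'
from h import *
pick_place(.3633,.336,30.4,.087)
env.goto([.45,.0,.40],[180,0,180]);env.dwell(.1)
p=env.grab_frame("wrist");cv2.imwrite("pics/c1.png",cv2.resize(p["image"][:300],(784,420)))
for z in(.105,.110):
  for x,f,s,m in bars(p,z): print(z,x[:2].round(4),np.degrees(x[2]).round(1),x[3].round(4),round(f,3))
print(target(.087))
E
```

```text
grip 0.22721353194499963 35.00030994415283 9.3833
hit True [0.4362 0.0662 0.1141]
0.419874672075266 13.8833
0.105 [ 0.5661 -0.3524] -3.2 0.0451 0.033
0.105 [ 0.5143 -0.2528] -2.8 0.0606 0.083
0.105 [0.4359 0.0672] 6.8 0.14 0.015
0.105 [0.4166 0.228 ] 37.2 0.118 0.022
0.11 [ 0.5641 -0.3484] -2.5 0.0452 0.039
0.11 [ 0.5129 -0.2498] -2.8 0.0597 0.092
0.11 [0.4353 0.0665] 6.8 0.1384 0.02
0.11 [0.4163 0.2254] 37.3 0.1163 0.027
(np.float64(0.4367205326505426), np.float64(0.06642168598796401))
```

View pics/c1.png

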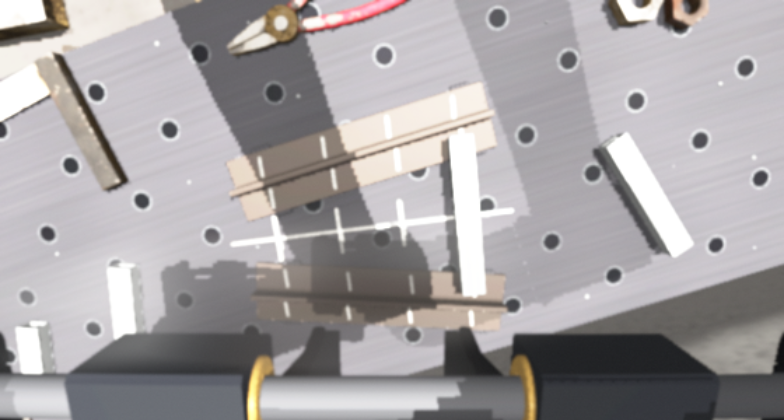

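The 140 bar lies between the stalks on its line, (460,135) to (472,290), within about 1 mm of target. Next I'll place 120, then take a clear view of the other two.

```bash
python3 - <<'E'
from h import *
pick_place(.4167,.228,36.9,.029)
env.goto([.54,-.12,.40],[180,0,-90]);env.dwell(.15)
p=env.grab_frame("wrist");im=p["image"].copy()
for x,f,s,m in bars(p):
  print(x[:2].round(4),np.degrees(x[2]).round(1),x[3].round(4),round(f,3))
  cv2.polylines(im,[cv2.convexHull(proj(p,barm(x)[0]).astype(np.float32)).astype(int)],1,(0,0,255),1)
cv2.imwrite("pics/c2.png",im); print(env.read_state()["clock"],env.read_state()["joint_positions"].round())
E
```

```text
grip 0.22753700370355642 35.00044763088226 18.3667
hit True [0.4432 0.0087 0.1141]
0.4185971301655139 22.6667
[ 0.5313 -0.2528] 178.0 0.0987 0.009
[0.4627 0.0118] 4.2 0.0768 1.405
[0.4899 0.0849] -85.0 0.0001 0.109
24.4667 [  4.  11.  10.  -0. -89.  -4.]
```

View pics/c2.png

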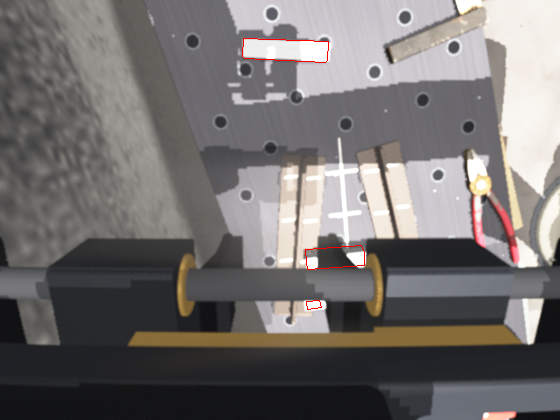

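The 100 bar shows clearly at (286,50). The 80 bar is just above the frame edge. I'll place 100, then look further along -y.

```bash
python3 - <<'E'
from h import *
pick_place(.5313,-.2526,-2.2,-.029)
env.goto([.55,-.22,.40],[180,0,-90]);env.dwell(.15)
p=env.grab_frame("wrist");im=p["image"].copy()
for x,f,s,m in bars(p):
  print(x[:2].round(4),np.degrees(x[2]).round(1),x[3].round(4),round(f,3))
  cv2.polylines(im,[cv2.convexHull(proj(p,barm(x)[0]).astype(np.float32)).astype(int)],1,(0,0,255),1)
cv2.imwrite("pics/c3.png",im); print(env.read_state()["clock"])
E
```

```text
grip 0.2258235568131112 34.99359726905823 27.9667
hit True [ 0.4502 -0.0487  0.1141]
0.4212291703203794 32.275
[0.4908 0.0167] 93.8 0.0132 0.007
[ 0.5806 -0.3532] 175.3 0.0778 0.013
34.1167
```

View pics/c3.png

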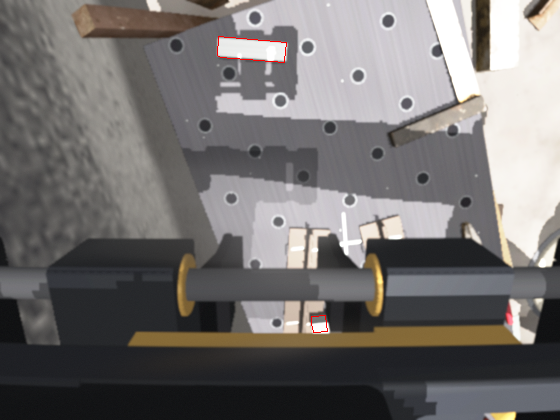

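The 80 bar shows at (252,49) and fits at 78 mm. A leaning timber pokes in at (80-240,20), so I'll check where it stands relative to the gripper body before picking.

```bash
python3 - <<'E'
from h import *
def ray(p,u):
    K=np.array([[p["fx"],0,p["cx"]],[0,p["fy"],p["cy"]],[0,0,1.]])
    n=cv2.undistortPoints(np.array([[u]],float),K,np.array(p["D"],float))[0,0]
    r=R.from_euler('xyz',p["orientation"],degrees=True).as_matrix()@np.array([n[0],-n[1],-1]); return np.array(p["position"]),r/np.linalg.norm(r)
w=env.grab_frame("wrist"); s=env.grab_frame("side")
a,r=ray(w,(82,22))
for u in[(710,190),(668,225),(722,322),(765,480)]:
    b,q=ray(s,np.array(u)*560/784)
    t=np.linalg.lstsq(np.c_[r,-q],b-a,rcond=None)[0]
    print(u,(a+t[0]*r).round(3),'gap',np.linalg.norm(a+t[0]*r-b-t[1]*q).round(3))
a,r=ray(w,(200,30))
for z in(.1,.2,.3): print('wrist ray lower edge',(a+r*(z-a[2])/r[2]).round(3))
for u in [(570,455),(600,480)]:
  b,q=ray(s,np.array(u)*560/784)
  for y in(-.35,-.45,-.55): print(u,(b+q*(y-b[1])/q[1]).round(3))
cv2.imwrite("pics/c4.png",cv2.resize(s["image"][60:420,250:560],(680,790))[:600])
E
```

```text
(710, 190) [ 0.652 -0.334  0.364] gap 0.151
(668, 225) [ 0.661 -0.338  0.347] gap 0.101
(722, 322) [ 0.716 -0.36   0.241] gap 0.115
(765, 480) [ 0.81  -0.399  0.06 ] gap 0.097
wrist ray lower edge [ 0.645 -0.379  0.1  ]
wrist ray lower edge [ 0.624 -0.36   0.2  ]
wrist ray lower edge [ 0.603 -0.341  0.3  ]
(570, 455) [ 0.678 -0.35   0.092]
(570, 455) [ 0.655 -0.45   0.176]
(570, 455) [ 0.631 -0.55   0.26 ]
(600, 480) [ 0.72  -0.35   0.052]
(600, 480) [ 0.69  -0.45   0.142]
(600, 480) [ 0.661 -0.55   0.232]
```

View pics/c4.png

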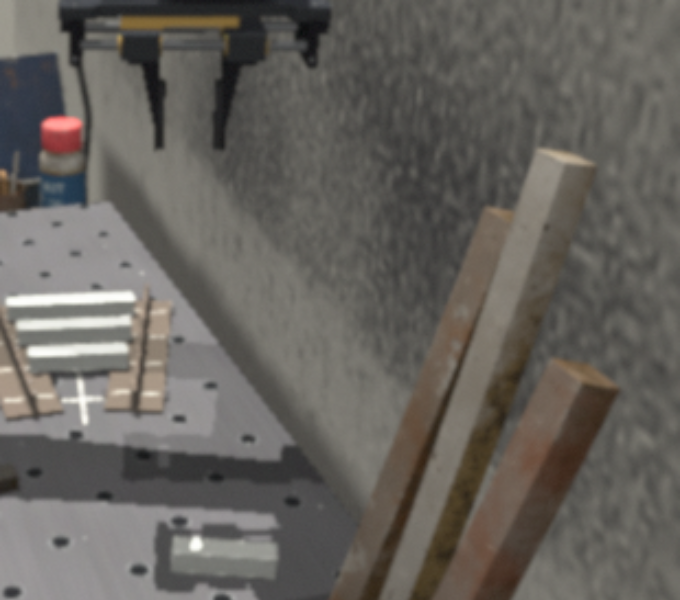

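The side view shows three leaning timbers, with tops at (567,160), (500,213) and (585,370) in the crop and feet hidden beyond the table corner. The wrist end-face did not match any of them, so I'll triangulate with the scene camera.

```bash
python3 - <<'E'
from h import *
p=env.grab_frame("scene");cv2.imwrite("pics/e1.png",p["image"])
a=cv2.resize(p["image"][40:240,300:440],(420,600),interpolation=cv2.INTER_CUBIC)
w=env.grab_frame("wrist");b=cv2.resize(w["image"][:130,50:330],(380,176)); b=cv2.copyMakeBorder(b,0,424,0,0,cv2.BORDER_CONSTANT)
cv2.imwrite("pics/e2.png",np.hstack([a,b]))
E
```

```text
(no output)
```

View pics/e2.png

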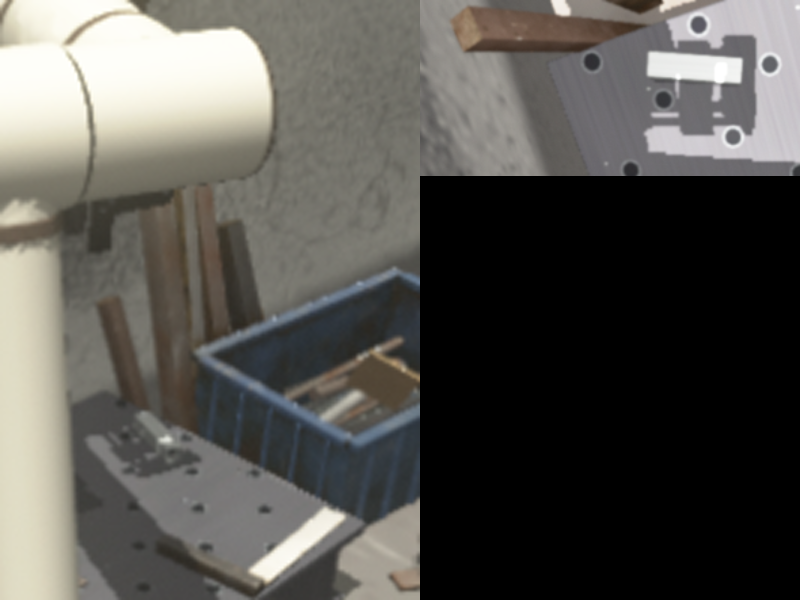

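```bash
python3 - <<'E'
from h import *
def ray(p,u):
    K=np.array([[p["fx"],0,p["cx"]],[0,p["fy"],p["cy"]],[0,0,1.]])
    n=cv2.undistortPoints(np.array([[u]],float),K,np.array(p["D"],float))[0,0]
    r=R.from_euler('xyz',p["orientation"],degrees=True).as_matrix()@np.array([n[0],-n[1],-1]); return np.array(p["position"]),r/np.linalg.norm(r)
def tri(A,B):
    (a,r),(b,q)=A,B; t=np.linalg.lstsq(np.c_[r,-q],b-a,rcond=None)[0]
    return (a+t[0]*r).round(3),np.linalg.norm(a+t[0]*r-b-t[1]*q).round(3)
w=env.grab_frame("wrist"); s=env.grab_frame("side"); c=env.grab_frame("scene")
SC=[(337,140),(357,105),(369,102),(376,115)]
sd=[(507,136),(477,161),(516,230),(546,343)]
for u in SC:
    print(u,'wrist',tri(ray(c,u),ray(w,(82,22))))
    for v in sd: print('   ',v,tri(ray(c,u),ray(s,v)))
for u in[(226,14),(212,30)]:
    a,r=ray(w,u); print([(a+r*(z-a[2])/r[2]).round(3).tolist() for z in(0,.1,.2)])
E
```

```text
(337, 140) wrist (array([ 0.724, -0.37 ,  0.218]), np.float64(0.006))
    (507, 136) (array([ 0.676, -0.339,  0.248]), np.float64(0.214))
    (477, 161) (array([ 0.668, -0.334,  0.252]), np.float64(0.159))
    (516, 230) (array([ 0.75 , -0.387,  0.202]), np.float64(0.115))
    (546, 343) (array([ 0.857, -0.458,  0.135]), np.float64(0.016))
(357, 105) wrist (array([ 0.604, -0.356,  0.402]), np.float64(0.041))
    (507, 136) (array([ 0.698, -0.423,  0.351]), np.float64(0.121))
    (477, 161) (array([ 0.69 , -0.416,  0.356]), np.float64(0.074))
    (516, 230) (array([ 0.76 , -0.466,  0.319]), np.float64(0.032))
    (546, 343) (array([ 0.848, -0.528,  0.272]), np.float64(0.058))
(369, 102) wrist (array([ 0.567, -0.373,  0.424]), np.float64(0.074))
    (507, 136) (array([ 0.683, -0.459,  0.362]), np.float64(0.124))
    (477, 161) (array([ 0.674, -0.453,  0.366]), np.float64(0.079))
    (516, 230) (array([ 0.74 , -0.502,  0.332]), np.float64(0.04))
    (546, 343) (array([ 0.822, -0.562,  0.288]), np.float64(0.044))
(376, 115) wrist (array([ 0.565, -0.405,  0.375]), np.float64(0.107))
    (507, 136) (array([ 0.65 , -0.471,  0.326]), np.float64(0.173))
    (477, 161) (array([ 0.643, -0.465,  0.33 ]), np.float64(0.128))
    (516, 230) (array([ 0.707, -0.514,  0.293]), np.float64(0.092))
    (546, 343) (array([ 0.789, -0.577,  0.247]), np.float64(0.011))
[[0.627, -0.419, 0.0], [0.613, -0.397, 0.1], [0.599, -0.374, 0.2]]
[[0.648, -0.398, 0.0], [0.63, -0.379, 0.1], [0.613, -0.36, 0.2]]
```

The nearest timber rises from about (0.63,-0.39) at the table edge to (0.72,-0.37,0.22). The gripper body stays at x < 0.62, so it clears. I'll pick 80 with a force-guarded descent.

```bash
python3 - <<'E'
from h import *
bx,by,bd=.5803,-.3530,-4.7
env.gripper_to(.45)
env.goto([bx-.03,by+.06,.26],[180,0,tyaw(bd)])
env.move_straight([bx,by,.22],rate=.15)
hit=env.move_straight([bx,by,.112],rate=.07,force_limit=8); print(hit,env.read_state()["position"],env.read_state()["force"])
if not hit: 
    env.move_straight([bx,by,.109],rate=.07)
    env.gripper_to(0,35); print(env.read_state()["opening"])
    env.move_straight([bx,by,.22],rate=.15)
    env.move_straight([bx-.03,by+.08,.24],rate=.15)
    X,Y=target(-.087); env.goto([X,Y,.2],[180,0,tyaw(np.degrees(FR[2]))]); env.move_straight([X,Y,.135],rate=.12)
    print(env.move_straight([X,Y,.1143],rate=.04,force_limit=10),env.read_state()["position"])
    env.gripper_to(.42); env.dwell(.1); env.move_straight([X,Y,.21],rate=.15)
    env.goto([.48,.0,.40],[180,0,180]);env.dwell(.15)
    p=env.grab_frame("wrist");im=p["image"].copy()
    for x,f,s,m in bars(p,.11): print(x[:2].round(4),np.degrees(x[2]).round(1),x[3].round(4),round(f,3))
    for y in(-.087,-.029,.029,.087): print(np.round(target(y),4))
    M=np.zeros((420,560),bool)
    cv2.imwrite("pics/f1.png",cv2.resize(im[:300],(784,420)))
s=env.grab_frame("side");cv2.imwrite("pics/f2.png",cv2.resize(s["image"][170:270,200:360],(800,500),interpolation=cv2.INTER_CUBIC))
print(env.read_state()["clock"])
E
```

```text
False [ 0.58056834 -0.3531363   0.11257649] [ 0.43116744  0.7308435  -0.76676544]
0.224054639830782
True [ 0.45713061 -0.10625345  0.11392621]
[ 0.4573 -0.1063] 6.2 0.0781 0.027
[0.436  0.0665] 6.8 0.1372 0.029
[ 0.45  -0.049] 6.8 0.0987 0.009
[0.4431 0.0086] 6.9 0.1195 0.022
[ 0.4578 -0.1063]
[ 0.4507 -0.0487]
[0.4437 0.0088]
[0.4367 0.0664]
45.6417
```

View pics/f1.png

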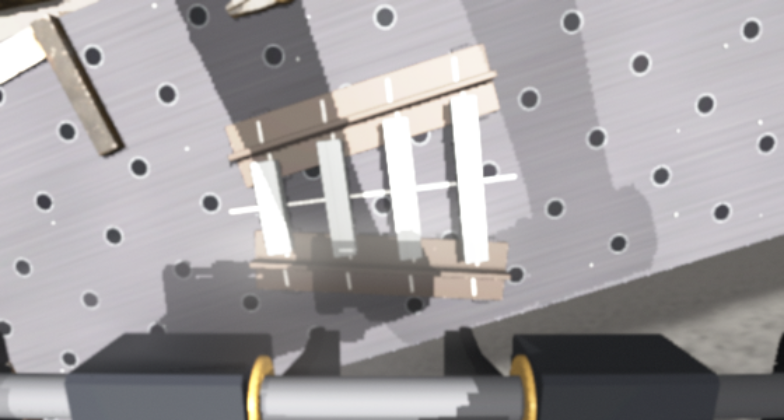

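View pics/f2.png

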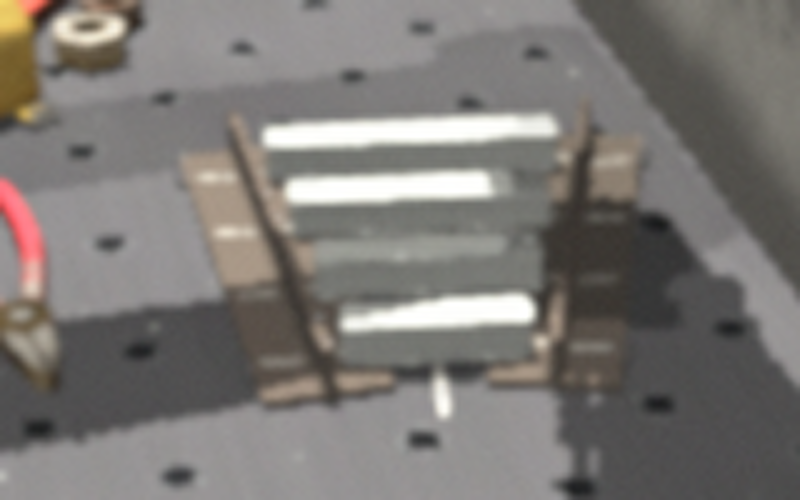

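Both views show all four bars flat on the feet between the stalks, each on its line and within about 1 mm of target. They run 80, 100, 120, 140 from narrow to wide at x ≈ 270, 337, 402 and 468 in the wrist view, and the robot is clear of them.

```bash
python3 -c "
from workcell import env
print(env.close_job())"
```

```text
the job is handed in; nothing more can be done
None
```

All four bars are placed and released on their chalk lines, 80 mm at the narrow end to 140 mm at the wide end, each within about 1 mm of target in the last check; the job is handed in, with the clock at about 46 s of 96 s at that check.

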